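# Fit the drawer's missing knob and hold it down in the glue press

### The job

The drawer front lying in the glue press has lost one of its two knobs. From the three loose knobs in the drying block take the one that has the same shape as the knob still on the drawer front, put it fully home in the empty hole and let go of it. Then bring the press's sprung bar down onto it and press until the bar is level and its spring foot is about half pushed in, never pushing the foot in to its stop, and finish while still holding the bar there; leave everything else where it is.

Things in the scene. Friction and masses are not known exactly. Their poses are not given: they have to be found in the camera images.
- press: the fixed glue press; axes: x along the long side of the drawer front, y from the hole to the hinge, z up; origin on the table under the empty hole. Plywood base 12 mm thick, x -168 to 68, y -100 to 190 mm. On it lies the drawer front, a white board 200 x 100 x 18 mm, x -150 to 50, y -50 to 50, upper face at 30 mm; steel clips at its short ends (x -156 and 56 mm) stand 4 mm above it
- hole (a point): centre of the empty hole's mouth on the drawer front's upper face, 30 mm above the table; axes as the press. Hole 17 mm wide with a small bevel, 14 mm deep, straight down; a knob fully home has its origin 12 mm below this point. The knob still fitted is 100 mm away along -x
- fixed_knob (a point): centre of the top of the knob that is still on the drawer front, same shape as the wanted one; fixed, 36 mm wide, standing 30 mm above the drawer front
- disc_knob: the matching knob, turned light wood: spigot 14 mm across, 12 mm long; above it slim neck 18 mm across, then a flat disc 36 mm across with straight rim 28 to 40 mm above the origin, top at 42 mm. Origin: centre of the spigot's lower end, z up; 20 to 45 g. Starts spigot down in one of the drying block's holes, origin 10 mm above the table
- ball_knob: loose knob of a wrong shape: round ball head 32 mm wide, 32 mm tall above the same spigot; in another hole of the drying block, to be left there; origin at the spigot's lower end
- cone_knob: loose knob of a wrong shape: tall tapered post 26 mm wide below, 18 mm at the top, 41 mm tall above the same spigot; in another hole of the drying block, to be left there; origin at the spigot's lower end
- rack: drying block, dark wood 220 x 55 x 22 mm, fixed; three holes in a row along its x axis at -70, 0 and +70 mm from its centre, 14 mm deep (the knobs rest on the block's upper face, 22 mm above the table); origin at the centre of its underside
- hinge (a point): the bar's hinge axis, on the press 160 mm along +y from the hole and 71 mm above the hole's mouth (101 mm above the table); it turns about the press's x axis. The hinge cheeks reach 15 mm above it
- bar (a joint): angle of the press's bar, rad: 0 raised (80 degrees above level), 1.396 level, 1.50 limit. A spring lifts it and it flies up when let go. Push its upper face (the side towards the press's +y while raised) along its arc about the hinge. Under 5 N at the handle until the foot meets the knob, 0.045 rad before level; then about 11 N when level
- bar_end (a point): middle of the free end of the bar, 235 mm from the hinge along the bar; level, it points along the press's -y, over the hole. The bar is 22 mm wide, 18 mm thick, centred on the hinge axis; its last 55 mm is a dark wood handle 30 mm wide, 18 mm thick
- grip (a point): middle of the upper face of the bar's handle, 205 mm from the hinge along the bar and 9 mm above its middle line; the axes turn with the bar: -y along the bar to its end, z out of its upper face
- foot (a joint): how far the spring foot has been pushed into its sleeve on the bar, m: 0 out, 0.007 half in, 0.014 at its stop. Spring 2 N at first, 9 N at half, about 1 N per mm. With the knob fully home it reads 0.007 when the bar is level
- foot_pad (a point): centre of the foot's lower face: a black rubber pad 26 mm wide and 6 mm thick on a steel pin 10 mm thick (18 mm of it showing when out) below a sleeve 22 mm across, 160 mm from the hinge; 48 mm below the bar's middle line when out; z axis along the pin towards the bar
- cat_tall: black cat figure, 115 mm tall, 44 mm wide foot, loose, leave alone; origin under its foot
- cat_small: white cat figure, 90 mm tall, 44 mm wide foot, loose, leave alone; origin under its foot
- glue: white glue bottle, 48 mm wide, 130 mm tall, loose, leave alone; origin under it
- screwdriver: screwdriver lying on the table, leave alone
- sanding_block: cork sanding block 75 x 40 x 30 mm, leave alone; origin under it
- mug: mug 76 mm wide, 85 mm tall, leave alone; origin under it
- tin: tin 76 mm wide, 85 mm tall, leave alone; origin under it
- vase: vase 90 mm wide, 140 mm tall, leave alone; origin under it

How it is judged:
On the way:
1. the matching knob is fully home in the empty hole and let go of (z of disc_knob in the frame of hole below -0.0095 m and horizontal distance between disc_knob and hole below 0.004 m and angle between disc_knob's own z axis and vertical below 0.08 rad and contact force between the fingers and disc_knob below 0.3 N), for 0.2 s.
At the end, for the whole second after the job is handed in: The disc knob is fully home in the empty hole (within 2.5 mm of its depth, 4 mm of the hole's centre, upright), not touched by the fingers, and the bar is held level within 0.05 rad with the foot on the knob's top, pushed in 3 to 11 mm of its 14 mm, through the last second (all of step 1 and value of joint foot between 0.003 and 0.011 m and value of joint bar between 1.345 and 1.447 rad and z of foot_pad in the frame of disc_knob between 0.039 and 0.045 m and horizontal distance between foot_pad and disc_knob below 0.01 m); the arm keeps its last pose, push and grip.
It fails at once if the spring foot is pushed in to its stop (value of joint foot above 0.0133 m).
It fails at once if a knob of the wrong shape is taken out or shifted (20 mm) (distance of any of ball_knob, cone_knob from where it was at the start of the episode above 0.02 m).
It fails at once if another thing on the table is shifted by more than 30 mm (distance of any of cat_tall, cat_small, glue, screwdriver, sanding_block, mug, tin, vase from where it was at the start of the episode above 0.03 m).
It also fails if it takes over 61 s, if anything falls off the work surface, if the arm or the gripper's body presses on something with over 40 N, if the wrist force passes 120 N, or if a joint passes its speed limit or range.

### The arm

A 6-joint arm with a two-finger parallel gripper is mounted at the origin on the work surface. World frame = base frame: x ahead of the robot, y to its left, z up, the work surface at z = 0. Lengths are in m, angles in rad, forces in N, time in s.
With the tool pointing down it reaches from about 0.35 to 0.975 m from the base axis. Payload 17.4 kg.
Tool frame: the origin (TCP) lies at the very end of the fingers, on their centre line; the grasp point (between the pads) lies 19 mm behind it (env.grip_point_offset is the z of the grasp point in the tool frame, in m); z points along the fingers, y is the line along which they close (so a half turn about z gives the same grasp; the last joint's range is limited). The gripper opens to 85 mm and grips with 20 to 120 N. Pads are 22 mm wide; open, the fingers measure 114 mm over their backs; the gripper's body (76 mm by 85 mm) begins 54 mm behind the grasp point. The pads swing forward as they close: fully open they stand 13 mm farther back than shut.
Start: joints at [1.29, 0.116, 1.442, -0, 1.584, -0.038], TCP at [0.162, 0.655, 0.203] pointing down, gripper open.
Joint ranges: [-2.83, 2.83], [-0.83, 2.19], [0.07, 2.5], [-1.14, 4.28], [0.01, 3], [-2.97, 2.97]. Speed limits (rad/s): [1.89, 1.89, 2.22, 3.14, 3.14, 3.14].

### API

Orientations are given as a rotation vector (axis times angle).
In Python, from bench import env, get_image, get_calibration, job_done, recognise, cut_out gives the robot as it stands.
- The arm moves only by the tool step_arm, never from a script. Its argument "series" is a list of rows, each a list of 3 entries, a list of its own where there are three numbers: the shift along the tool's x, y, z in units of 50 mm (1.0 is 50 mm), then the turn about the tool's z in units of 8 degrees (1.0 is 8 degrees), then the opening, from 0 (shut) to 1 (fully open). In form: [[[tx, ty, tz], spin, claw], ...]. A call has 1 to 20 rows; each row is the pose to reach, as a shift and turn from the pose commanded when the call began, along the tool's axes at that moment; what a row does not reach only later rows make up. A row lasts 1/10 s, in which the tool goes at most 50 mm and 8.59 degrees, less where a joint would pass 70% of its speed; a pose out of reach is approached as far as the arm can. A call with a gripper value outside its range is refused whole. The fingers move at their own pace and stop on an object; "grip_force" is the grip in N (left out, the last holds). Time passes only in rows, so rows that repeat a pose let the fingers close. It gives the time, the measured TCP pose, the force, the opening and the grip force at its end, in the units of the state.
- env.sense(): the state, without advancing time (a new reading comes with each control period).
- get_image(name): name is "scene" or "side" or "wrist"; returns (picture, depth): 480x640x3 uint8, red, green, blue; 480x640 float32, m along the optical axis (not along the pixel's ray), 0 where there is no reading.
- get_calibration(name): a dict with "camera_matrix" (3x3 intrinsics, pixels), "world_to_cam" (4x4, takes a point from world to camera coordinates). Camera axes: x right, y down, z forward; pixel columns grow to the right and rows downward; lengths in m; the calibration is good to about 2 mm. A picture is of the moment at which its call begins: read the wrist's pose just before it. get_calibration takes no time and is no camera call; for the wrist camera it gives the pose at the moment of the call.
- job_done(): hands the job in; it is judged then, once.
Trained networks look in the newest picture that a camera, given by its name, has taken for a name from the list of things; names that differ only in an ending like _2 or _b are one class to them, and where a whole thing is asked for, a point or a joint stands for the part that bears it (a point fixed in the world has none). Each returns a list of dicts, best first, with "score" (0 to 1); they miss things now and then, are a little off and sometimes report something else, mostly with a low value. They report only what shows in the picture. A call takes as long as a camera call.
- recognise(camera, name): "box" ([left, top, right, bottom] in pixels, round what is visible of it).
- cut_out(camera, name): "region" (480x640 bool, what is visible of it) and "box" ([left, top, right, bottom] in pixels, round what is visible of it).
The state is a dict: "time_s": time; "joint_positions": joint angles; "joint_vel": joint speeds; "effort": joint torques, N m; "tcp_pos": TCP position; "orientation": TCP orientation; "wrist_force": force on the tool from outside, world axes, zero at the start; "moment": the same for the moment, N m; "grip_width": finger opening in m; "grasp_force": force on a finger pad.
Only numpy, scipy, OpenCV 4.12 (cv2) and the standard library are available. Lean on these libraries where they do the work, as an engineer would, in place of code of your own. Each camera call takes 0.05 s, during which the arm holds its last target. There are 200 camera calls.

## Working session

There is one attempt and no reset: what is moved stays moved. The work goes in short steps, Python scripts to look and compute and a tool call to move; the robot and the scene stay as the last step left them, time stands still between calls to the robot, and variables do not carry over. Pictures are saved under pics/ and viewed, at most 10 in all, crops included, and the job is handed in when it is done.

Besides the shell and the picture viewer there is one more tool, called after "Request:" by a JSON object that holds its "op" and its "data". step_arm: Moves the arm, as the interface text tells. Its arguments: {"type":"object","properties":{"series":{"type":"array"},"grip_force":{"type":"number"}},"required":["series"]}

```bash
mkdir -p pics; ls
cat > h.py <<'E'
import numpy as np, cv2
from bench import env,get_image,get_calibration,job_done,recognise,cut_out
from scipy.spatial.transform import Rotation as R
def cal(n):
    c=get_calibration(n); return np.array(c["camera_matrix"]),np.array(c["world_to_cam"])
def cloud(d,K,T):
    v,u=np.mgrid[0:480,0:640]; P=np.stack([(u-K[0,2])/K[0,0]*d,(v-K[1,2])/K[1,1]*d,d],-1)
    return (P-T[:3,3])@T[:3,:3]
def proj(p,K,T):
    q=T[:3,:3]@np.asarray(p)+T[:3,3]; q=K@q; return q[:2]/q[2]
E
python3 - <<'E'
from h import *
s=env.sense(); print(s["time_s"],s["tcp_pos"],s["orientation"])
for n in ["scene","side"]:
    K,T=cal(n); im,d=get_image(n); cv2.imwrite(f"pics/{n}0.png",im[:,:,::-1]); np.save(f"{n}0.npy",d)
    P=cloud(d,K,T); print(n,"cam at",(-T[:3,:3].T@T[:3,3]).round(3))
    for o in ["disc_knob","ball_knob","cone_knob","rack","fixed_knob","bar","press","foot_pad"]:
        try:
            for r in cut_out(n,o)[:2]:
                m=r["region"]&(d>0); q=P[m]; print(o,round(r["score"],2),np.round(r["box"]),np.median(q,0).round(3),np.percentile(q,2,0).round(3),np.percentile(q,98,0).round(3))
        except Exception as e: print(o,e)
E
```

```text
pics
0.0 [0.16223421 0.65498042 0.20234615] [-3.80416300e-01 -3.11832840e+00  1.81491115e-03]
scene cam at [ 1.621 -0.036  0.972]
ball_knob 0.63 [232. 240. 242. 254.] [ 0.48  -0.228  0.05 ] [ 0.459 -0.245  0.024] [ 0.491 -0.213  0.056]
ball_knob 0.57 [238. 227. 245. 238.] [ 0.412 -0.224  0.048] [ 0.397 -0.236  0.032] [ 0.421 -0.212  0.057]
cone_knob 0.66 [228. 256. 236. 271.] [ 0.55  -0.234  0.047] [ 0.54  -0.244  0.025] [ 0.557 -0.224  0.066]
cone_knob 0.31 [340. 308. 364. 355.] [0.82  0.072 0.069] [ 0.742  0.052 -0.   ] [0.831 0.097 0.132]
rack 0.64 [222. 230. 254. 284.] [ 0.512 -0.221  0.021] [ 0.374 -0.262  0.001] [ 0.584 -0.195  0.029]
rack 0.51 [456. 202. 484. 247.] [0.455 0.434 0.088] [0.412 0.403 0.015] [0.475 0.472 0.143]
fixed_knob 0.55 [320. 160. 428. 282.] [0.5   0.179 0.016] [0.343 0.023 0.004] [0.57  0.292 0.303]
bar 0.95 [396. 157. 421. 232.] [0.512 0.249 0.248] [0.157 0.202 0.001] [0.519 0.325 0.332]
press 0.77 [322. 155. 431. 281.] [0.499 0.181 0.016] [0.342 0.023 0.003] [0.57  0.296 0.303]
press 0.66 [225. 251. 238. 270.] [ 0.55  -0.234  0.046] [ 0.532 -0.246  0.022
[... 630 characters left out ...]
4] [0.471 0.462 0.142]
rack 0.64 [246. 342. 335. 375.] [ 0.471 -0.244  0.021] [ 0.368 -0.267  0.001] [ 0.578 -0.203  0.026]
fixed_knob 0.88 [216. 140. 305. 290.] [0.464 0.143 0.015] [0.343 0.016 0.006] [0.563 0.294 0.299]
bar 0.66 [257. 142. 270. 201.] [0.503 0.234 0.257] [ 0.49   0.197 -0.001] [0.516 0.437 0.333]
bar 0.47 [224. 148. 253. 195.] [0.432 0.42  0.086] [ 0.392  0.398 -0.002] [0.475 0.513 0.142]
press 0.68 [210. 139. 303. 295.] [0.465 0.144 0.015] [0.341 0.015 0.005] [0.564 0.294 0.3  ]
press 0.61 [378. 274. 393. 306.] [ 0.763 -0.112  0.041] [ 0.749 -0.122  0.003] [ 0.781 -0.093  0.093]
foot_pad 0.52 [253. 140. 267. 202.] [0.503 0.235 0.256] [0.49  0.197 0.002] [0.563 0.58  0.333]
```

Run:
```python
import cv2,numpy as np
a=cv2.imread("pics/scene0.png")[140:300,210:510]; b=cv2.imread("pics/side0.png")[130:390,200:400]
a=cv2.resize(a,None,fx=2.6,fy=2.6,interpolation=2)[:, :780]; cv2.imwrite("pics/a.png",a)
b=cv2.resize(b,None,fx=2.3,fy=2.3,interpolation=2); cv2.imwrite("pics/b.png",b)
```

```text
(no output)
```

View pics/a.png

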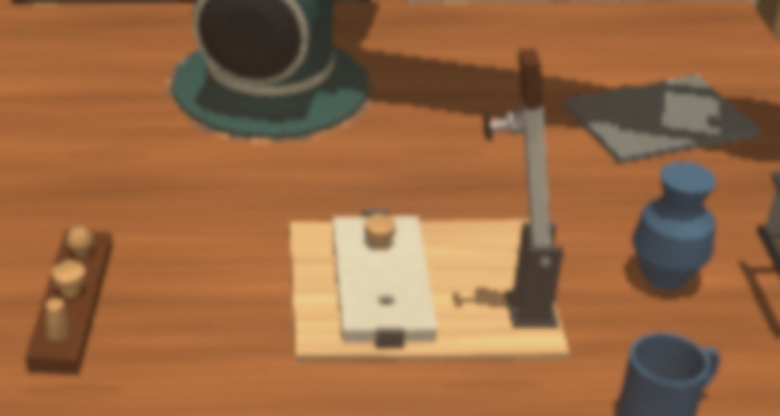

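View pics/b.png

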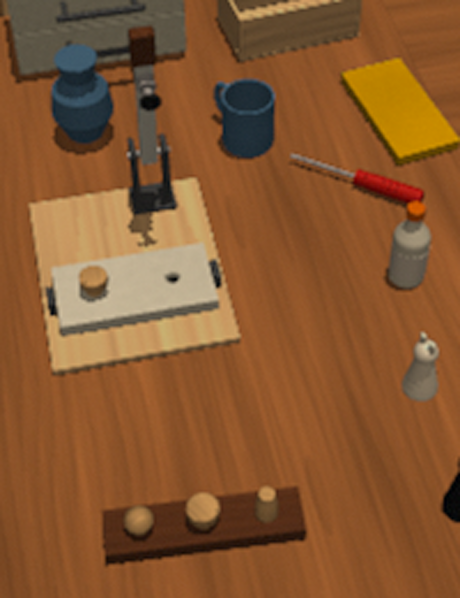

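The disc knob is the middle one in the rack: (248,251) in scene and (289,351) in side. The ball is at the low-x end of the rack and the cone at the high-x end. The empty hole is at the +x end of the board, and the bar stands raised on the +y side. Next I fit the poses.

Run:
```python
from h import *
for n in ["scene","side"]:
    K,T=cal(n); d=np.load(n+"0.npy"); P=cloud(d,K,T); im=cv2.imread(f"pics/{n}0.png"); 
    X,Y,Z=P[...,0],P[...,1],P[...,2]
    m=(abs(Z-.03)<.006)&(im.min(-1)>115)&(X>.3)&(X<.62)&(Y>0)&(Y<.2)&(d>0)
    r=cv2.minAreaRect((P[m][:,:2]*1000).astype(np.float32)); print(n,"board",m.sum(),np.median(Z[m]),r)
    for nm,c,z in [("fixed",(.4,.1),.06),("disc",(.474,-.232),.052)]:
        q=P[(np.hypot(X-c[0],Y-c[1])<.06 if nm=="fixed" else np.hypot(X-c[0],Y-c[1])<.028)&(Z>z-.008)&(d>0)]
        print(nm,len(q),np.median(q[:,2]),cv2.minEnclosingCircle((q[:,:2]*1000).astype(np.float32)),q.mean(0))
    # rack top
    m=(abs(Z-.022)<.005)&(X>.33)&(X<.62)&(Y<-.18)&(Y>-.28)
    print("rack",cv2.minAreaRect((P[m][:,:2]*1000).astype(np.float32)))
    # dark hole pixel
    m=(X>.44)&(X<.56)&(Y>.04)&(Y<.14)&(Z<.04)&(im.max(-1)<90)&(d>0)
    # intersect with z=.03
    C=-T[:3,:3].T@T[:3,3]; v,u=np.nonzero(m)
    ray=(np.linalg.inv(K)@np.stack([u,v,u*0+1.]).astype(float)).T@T[:3,:3]; p=C+ray*((.03-C[2])/ray[:,2])[:,None]
    print("dark",[(int(a),int(b),x.round(3)[:2].tolist()) for a,b,x in zip(u,v,p)][:30])
```

```text
scene board 1390 0.030331528910295506 ((451.0127258300781, 115.87266540527344), (101.1043930053711, 210.65618896484375), 89.34741973876953)
fixed 90 0.059638623089049735 ((404.9231262207031, 116.24335479736328), 19.015857696533203) [0.40640332 0.11553498 0.05917856]
disc 104 0.05135369989953323 ((474.01953125, -227.93002319335938), 20.043214797973633) [ 0.47655974 -0.22881167  0.05099725]
rack ((473.10723876953125, -229.34474182128906), (56.697750091552734, 223.56661987304688), 85.06790161132812)
dark [(358, 269, [0.563, 0.11]), (363, 269, [0.563, 0.124]), (360, 270, [0.567, 0.115]), (361, 270, [0.567, 0.118]), (362, 270, [0.567, 0.12]), (363, 270, [0.567, 0.123]), (363, 271, [0.571, 0.123]), (332, 409, [0.996, 0.018]), (327, 410, [0.998, 0.007]), (328, 410, [0.998, 0.009]), (329, 410, [0.998, 0.011]), (331, 410, [0.998, 0.016]), (332, 410, [0.998, 0.018]), (333, 410, [0.998, 0.02]), (349, 410, [0.999, 0.053]), (327, 411, [1.0, 0.007]), (328, 411, [1.0, 0.009]), (329, 411, [1.0, 0.011]), (331, 411, [1.001, 0.015]), (332, 411, [1.001, 0.018]), (333, 411, [1.001, 0.02]), (334, 411, [1.
[... 877 characters left out ...]
 0.12]), (292, 246, [0.555, 0.116]), (293, 246, [0.558, 0.116]), (294, 246, [0.561, 0.115]), (293, 247, [0.557, 0.112]), (294, 247, [0.56, 0.111]), (292, 248, [0.553, 0.109]), (293, 248, [0.556, 0.108]), (294, 248, [0.559, 0.107]), (293, 249, [0.555, 0.104]), (294, 249, [0.558, 0.104]), (273, 250, [0.497, 0.114]), (274, 250, [0.5, 0.113]), (275, 250, [0.503, 0.112]), (276, 250, [0.506, 0.112]), (293, 250, [0.554, 0.1]), (294, 250, [0.557, 0.1]), (273, 251, [0.496, 0.11]), (274, 251, [0.499, 0.109]), (275, 251, [0.502, 0.109]), (276, 251, [0.505, 0.108]), (293, 251, [0.554, 0.097]), (294, 251, [0.557, 0.096]), (274, 252, [0.498, 0.105]), (275, 252, [0.501, 0.105]), (293, 252, [0.553, 0.093])]
```

```bash
cat >> h.py <<'E'
def plan(p,yaw=None):
    """units shift and spin from present pose to TCP p, tool y at angle yaw(deg) in world (mod 180)"""
    s=env.sense(); Rt=R.from_rotvec(s["orientation"]).as_matrix(); u=Rt.T@(np.asarray(p)-s["tcp_pos"])/.05
    a=np.degrees(np.arctan2(Rt[1,1],Rt[0,1])); out=[u.round(3).tolist()]
    if yaw is not None:
        dd=(yaw-a+90)%180-90; out.append(("yaw now",round(a,2),"spin",round(-dd/8,3)))
    print(s["time_s"],np.round(s["tcp_pos"],4),Rt[:,2].round(4),"grip",round(s["grip_width"],4),"F",np.round(s["wrist_force"],1),"q6",round(s["joint_positions"][5],2),out)
E
python3 - <<'E'
from h import *
plan([.474,-.23,.2],85); plan([.4,.0,.2],85)
K,T=cal("wrist"); print((-T[:3,:3].T@T[:3,3]),T[:3,:3].round(2),K)
print(R.from_rotvec(env.sense()["orientation"]).as_matrix().round(3))
E
```

```text
0.9 [0.1623 0.6552 0.2031] [-0.e+00 -1.e-04 -1.e+00] grip 0.0853 F [-0.   0.1 -0.3] q6 -0.04 [[-10.308, -15.686, 0.063], ('yaw now', np.float64(76.09), 'spin', np.float64(-1.114))]
0.9 [0.1623 0.6552 0.2031] [-0.e+00 -1.e-04 -1.e+00] grip 0.0853 F [-0.   0.1 -0.3] q6 -0.04 [[-7.765, -11.577, 0.062], ('yaw now', np.float64(76.09), 'spin', np.float64(-1.114))]
[0.09314102 0.6723482  0.37421142] [[ 0.24  0.97  0.  ]
 [ 0.93 -0.23  0.28]
 [ 0.27 -0.07 -0.96]] [[378.1262593    0.         316.16300518]
 [  0.         378.1262593  239.13494503]
 [  0.           0.           1.        ]]
[[-0.971  0.24  -0.   ]
 [ 0.24   0.971 -0.   ]
 [ 0.    -0.    -1.   ]]
```

Request:
{"op": "step_arm", "data": {"series": [[[-7.765,-11.577,0],-1,1],[[-7.765,-11.577,0],-1,1],[[-7.765,-11.577,0],-1,1],[[-7.765,-11.577,0],-1,1],[[-7.765,-11.577,0],-1,1],[[-7.765,-11.577,0],-1,1],[[-7.765,-11.577,0],-1,1],[[-7.765,-11.577,0],-1,1],[[-7.765,-11.577,0],-1,1],[[-7.765,-11.577,0],-1,1],[[-7.765,-11.577,0],-1.1,1],[[-7.765,-11.577,0],-1.1,1],[[-10.3,-15.7,0],-1.1,1],[[-10.3,-15.7,0],-1.1,1],[[-10.3,-15.7,0],-1.1,1],[[-10.3,-15.7,0],-1.1,1],[[-10.3,-15.7,0],-1.1,1],[[-10.3,-15.7,0],-1.1,1],[[-10.3,-15.7,0],-1.1,1],[[-10.3,-15.7,0],-1.1,1]]}}

```text
time_s: 2.9
tcp_pos: [0.4738, -0.2342, 0.2022]
orientation: [-0.145, -3.137, -0.0]
wrist_force: [-1.8, 0.3, -0.5]
grip_width: 0.0853
grasp_force: 0.0
```

```bash
cat >> h.py <<'E'
def disc(z,c,n="wrist",tag=None,rad=.03):
    K,T=cal(n); im,d=get_image(n); P=cloud(d,K,T)
    if tag: cv2.imwrite(f"pics/{tag}.png",im[:,:,::-1])
    q=P[(np.hypot(P[...,0]-c[0],P[...,1]-c[1])<rad)&(P[...,2]>z-.007)&(P[...,2]<z+.01)&(d>0)]
    print("disc n",len(q),"z",np.median(q[:,2]).round(4),cv2.minEnclosingCircle((q[:,:2]*1000).astype(np.float32)),q.mean(0).round(4))
    return im,d,P,K,T
E
python3 - <<'E'
from h import *
im,d,P,K,T=disc(.052,(.474,-.231),tag="w1",rad=.027)
print("cam",(-T[:3,:3].T@T[:3,3]).round(3))
for r in cut_out("wrist","disc_knob")[:2]:
    m=r["region"]&(d>0);q=P[m]; q=q[q[:,2]>.045]; print(r["score"],r["box"],q.mean(0),cv2.minEnclosingCircle((q[:,:2]*1000).astype(np.float32)))
m=(abs(P[...,2]-.022)<.004)&(d>0)&(P[...,1]<-.17)
print("rack",cv2.minAreaRect((P[m][:,:2]*1000).astype(np.float32)))
plan([.474,-.231,.12],85)
E
```

```text
disc n 1306 z 0.0521 ((471.3956604003906, -229.7190704345703), 18.012094497680664) [ 0.4706 -0.2296  0.0519]
cam [ 0.403 -0.228  0.373]
0.89 [302.4, 188.5, 343.1, 230.9] [ 0.47052865 -0.22961112  0.05192748] ((471.4103698730469, -229.54278564453125), 17.95254135131836)
0.21 [563.8, 12.2, 639.5, 271.7] [nan nan nan] ((0.0, 0.0), 0.0)
rack ((494.95318603515625, -391.86236572265625), (226.58447265625, 429.9461669921875), 8.013036727905273)
3.0 [ 0.4733 -0.231   0.2027] [-8.e-04  6.e-04 -1.e+00] grip 0.0854 F [-0.6  1.4  0.7] q6 -1.98 [[-0.015, 0.001, 1.654], ('yaw now', np.float64(84.81), 'spin', np.float64(-0.024))]<stdin>:5: RuntimeWarning: Mean of empty slice.
  ret = um.true_divide(
```

View pics/w1.png

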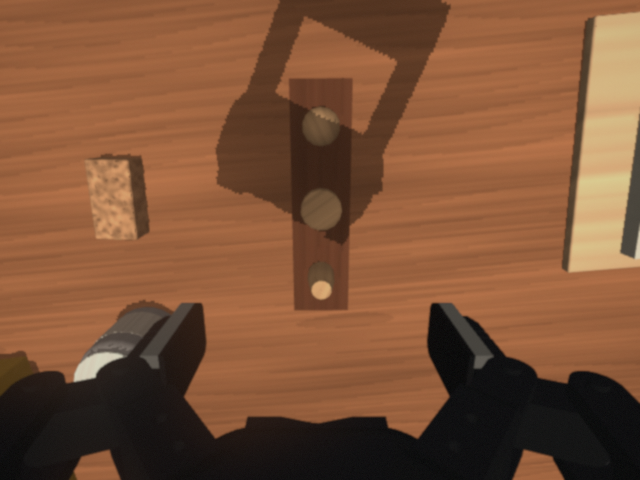

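The disc knob shows in the middle of the rack at (322,209), with the ball above it and the cone below. I move lower and measure again from a standard relative pose.

Request:
{"op": "step_arm", "data": {"series": [[[0.03,0.0,0.8],0,1],[[0.03,0.0,1.65],0,1],[[0.03,0.0,1.65],0,1],[[0.03,0.0,1.65],0,1],[[0.03,0.0,1.65],0,1]]}}

```text
time_s: 3.5
tcp_pos: [0.4729, -0.2305, 0.1235]
orientation: [0.139, 3.136, -0.002]
wrist_force: [-0.1, -0.8, -0.6]
grip_width: 0.0855
grasp_force: 0.0
```

Run:
```python
from h import *
im,d,P,K,T=disc(.052,(.472,-.230),rad=.027)
m=(P[...,2]>.03)&(d>.15)&(np.hypot(P[...,0]-.472,P[...,1]+.23)<.11)&(abs(P[...,1]+.23)>.03)&(P[...,2]<.2)
if m.any(): print("obst",m.sum(),P[m].min(0),P[m].max(0))
plan([.4717,-.2297,.12],85)
```

```text
disc n 2180 z 0.052 ((471.3558349609375, -229.71255493164062), 18.031085968017578) [ 0.4703 -0.2296  0.0518]
3.55 [ 0.4729 -0.2306  0.1234] [ 0.003  -0.0016 -1.    ] grip 0.0848 F [ 0.   0.  -0.2] q6 -1.98 [[0.026, 0.016, 0.067], ('yaw now', np.float64(84.92), 'spin', np.float64(-0.011))]
```

Request:
{"op": "step_arm", "data": {"series": [[[0.0,0.0,0.6],0,1],[[0.0,0.0,1.2],0,1],[[0.0,0.0,1.6],0,1],[[0.0,0.0,1.8],0,1],[[0.0,0.0,1.8],0,1],[[0.0,0.0,1.8],0,1],[[0.0,0.0,1.8],0,1]]}}

```text
time_s: 4.25
tcp_pos: [0.4727, -0.2308, 0.0322]
orientation: [0.14, 3.137, -0.001]
wrist_force: [-0.4, 0.3, 0.5]
grip_width: 0.0851
grasp_force: 0.0
```

Run:
```python
from h import *
plan([.4713,-.2297,.0245],85)
```

```text
4.25 [ 0.4727 -0.2308  0.0322] [ 0.0018 -0.001  -1.    ] grip 0.0851 F [-0.4  0.3  0.5] q6 -1.98 [[0.031, 0.02, 0.154], ('yaw now', np.float64(84.89), 'spin', np.float64(-0.014))]
```

Request:
{"op": "step_arm", "data": {"series": [[[0.03,0.02,0.14],0,1],[[0.03,0.02,0.14],0,1],[[0.03,0.02,0.14],0,0],[[0.03,0.02,0.14],0,0],[[0.03,0.02,0.14],0,0],[[0.03,0.02,0.14],0,0],[[0.03,0.02,0.14],0,0],[[0.03,0.02,0.14],0,0],[[0.03,0.02,0.14],0,0],[[0.03,0.02,0.14],0,0]], "grip_force": 30}}

```text
time_s: 5.25
tcp_pos: [0.4728, -0.2324, 0.0279]
orientation: [0.14, 3.132, -0.01]
wrist_force: [-4.5, -14.0, 31.1]
grip_width: 0.0
grasp_force: 15.0
```

Run:
```python
from h import *
plan([.4713,-.2297,.0245],85)
im,d,P,K,T=disc(.052,(.472,-.230),tag="w2",rad=.05)
a=im[:,:,::-1]
im2,_=get_image("side"); b=cv2.resize(im2[320:400,220:350,::-1],(640,394),interpolation=2)
cv2.imwrite("pics/c.png",np.vstack([cv2.resize(a[140:],(355,189)),cv2.resize(b,(355,219)) ]) )
cv2.imwrite("pics/c.png",np.hstack([cv2.resize(a,(400,300)),cv2.resize(b,(400,300))]))
```

```text
5.25 [ 0.4728 -0.2324  0.0279] [ 0.0059 -0.0069 -1.    ] grip 0.0 F [ -4.5 -14.   31.1] q6 -1.98 [[0.035, 0.052, 0.067], ('yaw now', np.float64(84.87), 'spin', np.float64(-0.016))]
disc n 3059 z 0.0513 ((473.5443115234375, -223.0913543701172), 18.986251831054688) [ 0.4663 -0.2197  0.0515]
```

View pics/c.png

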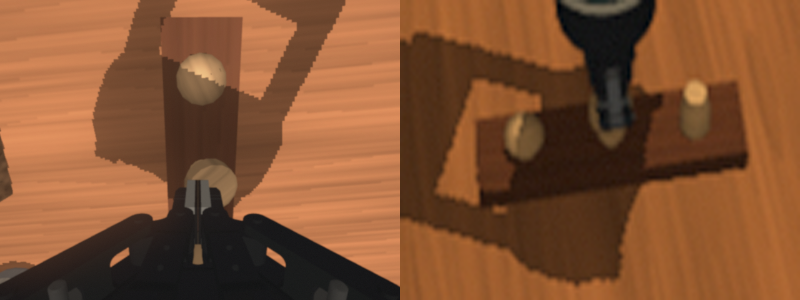

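Run:
```python
from h import *
K,T=cal("wrist"); im,d=get_image("wrist"); P=cloud(d,K,T)
a=cv2.resize(im[230:430,250:450,::-1],(600,600),interpolation=2); cv2.imwrite("pics/d.png",a)
for v in range(250,420,10): print(v,[(u,*(P[v,u]*1000).astype(int).tolist()) for u in (310,320,335,350,370)])
```

```text
250 [(310, 458, -234, 22), (320, 459, -229, 22), (335, 459, -222, 22), (350, 460, -214, 21), (370, 461, -204, 22)]
260 [(310, 463, -234, 22), (320, 456, -229, 44), (335, 455, -222, 47), (350, 457, -216, 44), (370, 466, -205, 22)]
270 [(310, 459, -233, 47), (320, 457, -229, 53), (335, 458, -223, 52), (350, 458, -217, 53), (370, 471, -205, 22)]
280 [(310, 461, -233, 54), (320, 461, -229, 54), (335, 462, -223, 54), (350, 463, -217, 53), (370, 465, -208, 49)]
290 [(310, 461, -233, 62), (320, 462, -229, 61), (335, 466, -223, 53), (350, 467, -217, 52), (370, 469, -209, 50)]
300 [(310, 461, -233, 72), (320, 462, -229, 71), (335, 466, -224, 62), (350, 472, -217, 52), (370, 474, -209, 49)]
310 [(310, 461, -233, 80), (320, 462, -229, 79), (335, 462, -224, 79), (350, 467, -219, 71), (370, 479, -209, 48)]
320 [(310, 462, -233, 86), (320, 462, -229, 86), (335, 462, -224, 86), (350, 467, -219, 78), (370, 500, -206, 21)]
330 [(310, 461, -233, 93), (320, 462, -229, 92), (335, 463, -225, 92), (350, 467, -220, 85), (370, 505, -207, 22)]
340 [(310, 465, -233, 93), (320, 465, -230, 93), (335, 461, -225,
[... 180 characters left out ...]
466, -233, 102), (320, 472, -230, 94), (335, 461, -225, 110), (350, 461, -221, 110), (370, 462, -216, 110)]
370 [(310, 469, -233, 103), (320, 476, -231, 93), (335, 461, -226, 115), (350, 461, -222, 114), (370, 457, -217, 121)]
380 [(310, 472, -233, 102), (320, 479, -231, 93), (335, 456, -226, 125), (350, 456, -222, 125), (370, 456, -218, 125)]
390 [(310, 476, -234, 102), (320, 483, -231, 93), (335, 458, -226, 125), (350, 456, -222, 128), (370, 457, -218, 128)]
400 [(310, 530, -240, 41), (320, 529, -235, 43), (335, 461, -226, 126), (350, 456, -223, 131), (370, 457, -219, 131)]
410 [(310, 531, -240, 47), (320, 529, -235, 49), (335, 464, -226, 125), (350, 456, -223, 135), (370, 456, -219, 135)]
```

View pics/d.png

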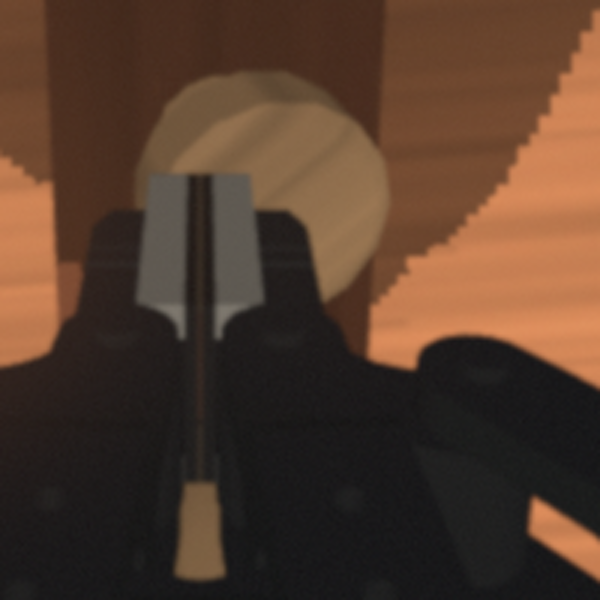

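Run:
```python
from h import *
K,T=cal("side"); im,d=get_image("side"); P=cloud(d,K,T)
for z in (.028,.054): print(z,proj([.4728,-.247,z],K,T))
for v in range(330,364,2): print(v,[(u,*(P[v,u]*1000).astype(int).tolist(),int(im[v,u].max())) for u in (284,287,290,293,296)])
print(env.grip_point_offset)
```

```text
0.028 [289.49191667 359.49855792]
0.054 [289.19968311 354.35233501]
330 [(284, 461, -268, 204, 20), (287, 467, -270, 206, 21), (290, 474, -270, 204, 22), (293, 480, -269, 200, 18), (296, 488, -267, 194, 19)]
332 [(284, 460, -267, 195, 23), (287, 467, -269, 195, 19), (290, 473, -270, 196, 22), (293, 480, -270, 192, 18), (296, 491, -250, 156, 98)]
334 [(284, 460, -266, 184, 21), (287, 466, -270, 190, 20), (290, 473, -269, 185, 19), (293, 480, -269, 183, 16), (296, 490, -253, 153, 84)]
336 [(284, 460, -263, 171, 20), (287, 466, -269, 178, 22), (290, 473, -269, 177, 20), (293, 480, -270, 176, 17), (296, 505, -168, 0, 127)]
338 [(284, 460, -263, 162, 18), (287, 466, -268, 169, 33), (290, 473, -268, 167, 40), (293, 479, -271, 169, 19), (296, 504, -172, -2, 138)]
340 [(284, 462, -246, 125, 19), (287, 466, -270, 164, 43), (290, 473, -269, 160, 43), (293, 479, -274, 166, 19), (296, 503, -179, -1, 141)]
342 [(284, 461, -248, 120, 20), (287, 465, -274, 162, 50), (290, 472, -274, 159, 57), (293, 483, -249, 113, 27), (296, 502, -182, -6, 130)]
344 [(284, 461, -247, 109, 17), (287, 468, -250, 112,
[... 625 characters left out ...]
227, 22, 44)]
354 [(284, 463, -221, 15, 84), (287, 468, -240, 46, 39), (290, 475, -243, 48, 81), (293, 485, -229, 20, 58), (296, 492, -232, 21, 50)]
356 [(284, 461, -230, 21, 66), (287, 468, -238, 32, 106), (290, 377, -873, 1197, 103), (293, 483, -237, 25, 47), (296, 491, -238, 22, 46)]
358 [(284, 460, -236, 22, 48), (287, 467, -239, 23, 93), (290, 475, -240, 23, 76), (293, 483, -239, 17, 50), (296, 490, -242, 20, 48)]
360 [(284, 459, -243, 24, 49), (287, 467, -242, 19, 47), (290, 474, -244, 21, 45), (293, 481, -250, 27, 47), (296, 488, -251, 27, 46)]
362 [(284, 458, -247, 22, 45), (287, 465, -249, 21, 45), (290, 473, -250, 20, 45), (293, 480, -251, 19, 47), (296, 487, -257, 27, 48)]
-0.0187
```

Request:
{"op": "step_arm", "data": {"series": [[[0,0,-0.3],0,0],[[0,0,-0.8],0,0],[[0,0,-1.2],0,0],[[0,0,-1.6],0,0],[[0,0,-1.6],0,0],[[0,0,-1.6],0,0],[[0,0,-1.6],0,0]]}}

```text
time_s: 6.15
tcp_pos: [0.4701, -0.229, 0.1025]
orientation: [-0.14, -3.137, -0.001]
wrist_force: [0.3, 0.5, -0.8]
grip_width: 0.0
grasp_force: 0.0
```

Run:
```python
from h import *
plan([.4713,-.2297,.0245],85)
im,d,P,K,T=disc(.052,(.472,-.228),tag="w3",rad=.033)
print("cam",(-T[:3,:3].T@T[:3,3]).round(4))
s=env.sense();t=s["tcp_pos"]
print("proj tcp",proj(t,K,T),"grasp",proj(t+np.array([0,0,.0187]),K,T))
for v in range(230,400,6): print(v,[(u,*(P[v,u]*1000).astype(int).tolist()) for u in (305,313,325)])
cv2.imwrite("pics/e.png",im[:,:,::-1])
```

```text
6.15 [ 0.4701 -0.229   0.1025] [-1.3e-03  8.0e-04 -1.0e+00] grip 0.0 F [ 0.3  0.5 -0.8] q6 -1.98 [[-0.026, -0.012, 1.56], ('yaw now', np.float64(84.89), 'spin', np.float64(-0.013))]
disc n 2529 z 0.052 ((471.6647033691406, -228.78004455566406), 18.146549224853516) [ 0.4703 -0.2287  0.0518]
cam [ 0.3994 -0.2229  0.2737]
proj tcp [316.19178385 280.44608213] grasp [316.2423896  296.82267254]
230 [(305, 457, -234, 52), (313, 457, -229, 52), (325, 458, -222, 52)]
236 [(305, 461, -235, 51), (313, 461, -230, 52), (325, 462, -222, 51)]
242 [(305, 465, -235, 51), (313, 465, -230, 52), (325, 466, -223, 52)]
248 [(305, 468, -235, 52), (313, 469, -230, 52), (325, 470, -223, 51)]
254 [(305, 472, -236, 51), (313, 473, -231, 52), (325, 473, -223, 53)]
260 [(305, 476, -236, 52), (313, 477, -231, 52), (325, 478, -224, 51)]
266 [(305, 480, -236, 52), (313, 480, -231, 52), (325, 481, -224, 51)]
272 [(305, 484, -237, 52), (313, 485, -232, 51), (325, 485, -224, 52)]
278 [(305, 500, -239, 23), (313, 501, -234, 22), (325, 501, -225, 22)]
284 [(305, 505, -240, 22), (313, 505, -234, 22), (325, 506, -225, 21)
[... 704 characters left out ...]
4, -229, 168), (325, 459, -225, 177)]
350 [(305, 458, -231, 180), (313, 466, -229, 168), (325, 458, -225, 181)]
356 [(305, 458, -231, 183), (313, 468, -229, 169), (325, 461, -225, 179)]
362 [(305, 459, -231, 185), (313, 470, -230, 168), (325, 462, -225, 180)]
368 [(305, 459, -231, 187), (313, 472, -230, 168), (325, 399, -222, 273)]
374 [(305, 461, -231, 187), (313, 475, -230, 168), (325, 468, -226, 178)]
380 [(305, 463, -231, 186), (313, 476, -230, 169), (325, 470, -226, 178)]
386 [(305, 470, -232, 179), (313, 480, -231, 167), (325, 472, -226, 178)]
392 [(305, 472, -232, 180), (313, 614, -244, 0), (325, 474, -226, 177)]
398 [(305, 475, -232, 179), (313, 621, -245, -1), (325, 476, -227, 178)]
```

View pics/e.png

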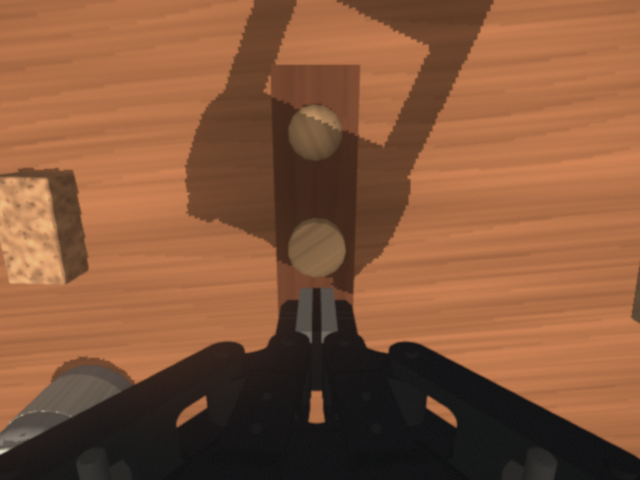

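The picture shows the disc back upright at (316,248), with the shut fingertips at row 288. The depth puts the fingertips about 30 mm above the reported TCP, so the TCP isn't at the finger ends as the text says. That explains why the fingers closed on top of the disc. I'll use my measured offset, and check how the tips sit when open and what lies lower left.

Request:
{"op": "step_arm", "data": {"series": [[[0,0,0],0,0.42],[[0,0,0],0,0.42],[[0,0,0],0,0.42],[[0,0,0],0,0.42],[[0,0,0],0,0.42],[[0,0,0],0,0.42]]}}

```text
time_s: 6.8
tcp_pos: [0.4706, -0.2293, 0.1036]
orientation: [0.14, 3.138, -0.0]
wrist_force: [-0.5, -0.1, 0.7]
grip_width: 0.0359
grasp_force: 0.0
```

Run:
```python
from h import *
plan([.4713,-.2292,-.004],85)
im,d,P,K,T=disc(.052,(.472,-.228),rad=.03)
t=env.sense()["tcp_pos"]
# finger points: front face x within 8..14 mm of tcp, z>tcp
m=(d>0)&(abs(P[...,0]-t[0]+.011)<.006)&(abs(P[...,1]-t[1])<.06)&(P[...,2]>t[2]-.01)&(P[...,2]<t[2]+.1)
for a,b in [(-.06,-.0),(0,.06)]:
    k=m&(P[...,1]-t[1]>a)&(P[...,1]-t[1]<b); q=P[k]-t; print("finger",k.sum(),np.percentile(q,[0,2,50,98],axis=0).round(4).tolist())
v,u=np.mgrid[0:480,0:640]
k=(u<130)&(v>360)&(v<450)&(d>0)&(P[...,2]>.01); q=P[k]; print("obj",np.percentile(q,[2,50,98],axis=0).round(3).tolist())
for o in ["tin","mug","glue"]: print(o,[(round(r["score"],2),np.round(r["box"])) for r in recognise("wrist",o)[:1]])
```

```text
6.8 [ 0.4706 -0.2293  0.1036] [ 1.e-04 -1.e-04 -1.e+00] grip 0.0359 F [-0.5 -0.1  0.7] q6 -1.98 [[-0.014, 0.004, 2.153], ('yaw now', np.float64(84.89), 'spin', np.float64(-0.014))]
disc n 2508 z 0.052 ((471.6512756347656, -228.92642211914062), 18.032962799072266) [ 0.4704 -0.2288  0.0518]
finger 8760 [[-0.017, -0.0567, 0.0304], [-0.0165, -0.053, 0.0386], [-0.0134, -0.0371, 0.0833], [-0.0058, -0.0171, 0.0993]]
finger 7107 [[-0.0159, 0.0155, 0.0302], [-0.0149, 0.0179, 0.0397], [-0.008, 0.0387, 0.0856], [-0.0054, 0.0554, 0.0996]]
obj [[0.454, -0.445, 0.015], [0.456, -0.281, 0.203], [0.574, -0.273, 0.215]]
tin [(0.77, array([  4., 364., 139., 449.]))]
mug []
glue [(0.34, array([630., 273., 638., 324.]))]
```

Request:
{"op": "step_arm", "data": {"series": [[[-0.02,0.01,0],0,0.75],[[-0.02,0.01,0],0,0.75],[[-0.02,0.01,0],0,0.75],[[-0.02,0.01,0.6],0,0.75],[[-0.02,0.01,1.2],0,0.75],[[-0.02,0.01,1.8],0,0.75],[[-0.02,0.01,2.12],0,0.75],[[-0.02,0.01,2.12],0,0.75],[[-0.02,0.01,2.12],0,0.75],[[-0.02,0.01,2.12],0,0.75],[[-0.02,0.01,2.12],0,0],[[-0.02,0.01,2.12],0,0],[[-0.02,0.01,2.12],0,0],[[-0.02,0.01,2.12],0,0],[[-0.02,0.01,2.12],0,0],[[-0.02,0.01,2.12],0,0]], "grip_force": 30}}

```text
time_s: 8.6
tcp_pos: [0.4721, -0.2291, -0.0013]
orientation: [0.14, 3.137, -0.001]
wrist_force: [-1.3, 1.7, 6.3]
grip_width: 0.0347
grasp_force: 29.4
```

Request:
{"op": "step_arm", "data": {"series": [[[0,0,-0.4],0,0],[[0,0,-1.0],0,0],[[0,0,-1.6],0,0],[[0,0,-2.1],0,0],[[0,0,-2.4],0,0],[[0,0.8,-2.4],0,0],[[0,1.6,-2.4],0,0],[[0,2.4,-2.4],0,0],[[0,3.2,-2.4],0,0],[[0,4.0,-2.4],0,0],[[0,4.8,-2.4],0,0],[[0,5.6,-2.4],0,0],[[0,6.4,-2.4],0,0],[[0,6.7,-2.4],0,0],[[0,6.85,-2.4],0,0],[[0,6.85,-2.4],0,0],[[0,6.85,-2.4],0,0],[[0,6.85,-2.4],0,0]]}}

```text
time_s: 10.4
tcp_pos: [0.5022, 0.1111, 0.1176]
orientation: [0.142, 3.138, -0.0]
wrist_force: [0.5, 0.3, 0.1]
grip_width: 0.0349
grasp_force: 30.3
```

Run:
```python
from h import *
plan([.502,.112,.12],85)
K,T=cal("wrist"); im,d=get_image("wrist"); P=cloud(d,K,T); cv2.imwrite("pics/w4.png",im[:,:,::-1])
print("hole expected px",proj([.502,.112,.03],K,T),"grip",env.sense()["grip_width"])
C=-T[:3,:3].T@T[:3,3]
v,u=np.mgrid[0:480,0:640]; ray=np.stack([(u-K[0,2])/K[0,0],(v-K[1,2])/K[1,1],u*0+1.],-1)@T[:3,:3]
G=C+ray*((.03-C[2])/ray[...,2])[...,None]   # on z=.03 plane
near=np.hypot(G[...,0]-.502,G[...,1]-.112)<.018
g=im.max(-1).astype(int); print("board z",np.median(P[near&(g>120)][:,2]))
m=near&((P[...,2]<.024)|(d==0)|(g<90)); m=m&(P[...,2]<.04); print(m.sum(),g[near].min(),g[near].max(),cv2.minEnclosingCircle((G[m][:,:2]*1000).astype(np.float32)),G[m].mean(0))
# fixed knob top
q=P[(np.hypot(P[...,0]-.404,P[...,1]-.114)<.04)&(abs(P[...,2]-.06)<.006)&(d>0)]
print("fixed",len(q),np.median(q[:,2]),cv2.minEnclosingCircle((q[:,:2]*1000).astype(np.float32)))
q=P[(abs(P[...,2]-.03)<.003)&(d>0)&(g>110)&(P[...,0]>.33)&(P[...,0]<.58)&(P[...,1]>.03)&(P[...,1]<.2)]
print("board",cv2.minAreaRect((q[:,:2]*1000).astype(np.float32)))
```

```text
10.4 [0.5022 0.1111 0.1176] [ 0.e+00 -2.e-04 -1.e+00] grip 0.0349 F [0.5 0.3 0.1] q6 -1.31 [[0.005, 0.017, -0.048], ('yaw now', np.float64(84.81), 'spin', np.float64(-0.023))]
hole expected px [317.31324263 232.46853642] grip 0.03469443246896904
board z nan
483 37 109 ((502.92694091796875, 117.11337280273438), 12.048933982849121) [0.49999458 0.11563531 0.03      ]
fixed 3397 0.06015949699893614 ((401.070068359375, 116.29442596435547), 18.027067184448242)
board ((451.9403076171875, 116.00173950195312), (100.44314575195312, 198.56968688964844), 89.70210266113281)
  return _methods._mean(a, axis=axis, dtype=dtype,
  ret = ret.dtype.type(ret / rcount)
```

View pics/w4.png

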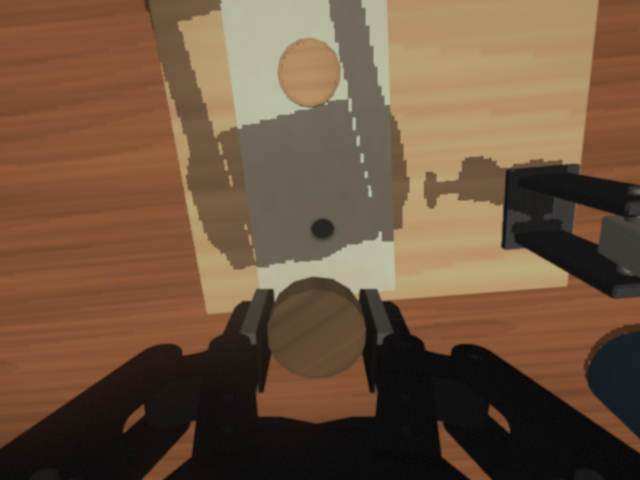

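The hole shows at (322,229) in the gripper's shadow, with the fixed knob at (309,72). The held disc is centred between the fingers at (316,328). I refine the hole and the held knob.

```bash
cat >> h.py <<'E'
def hole(im,K,T,c,thr=62):
    C=-T[:3,:3].T@T[:3,3]; v,u=np.mgrid[0:480,0:640]; ray=np.stack([(u-K[0,2])/K[0,0],(v-K[1,2])/K[1,1],u*0+1.],-1)@T[:3,:3]
    G=C+ray*((.03-C[2])/ray[...,2])[...,None]; m=(np.hypot(G[...,0]-c[0],G[...,1]-c[1])<.014)&(im.max(-1)<thr)
    print("hole",thr,m.sum(),cv2.minEnclosingCircle((G[m][:,:2]*1000).astype(np.float32)),G[m].mean(0).round(4))
E
python3 - <<'E'
from h import *
t=env.sense()["tcp_pos"]; K,T=cal("wrist"); im=cv2.imread("pics/w4.png")
for th in (55,62,70): hole(im,K,T,(.5015,.115),th)
zt=.042+.0113-.010; 
im,d,P,K,T=disc(t[2]+.0535,t,rad=.022); print(t)
q=P[(np.hypot(P[...,0]-t[0],P[...,1]-t[1])<.017)&(abs(P[...,2]-t[2]-.0535)<.01)]
A=np.c_[q[:,:2]-t[:2],np.ones(len(q))]; print("plane",np.linalg.lstsq(A,q[:,2],rcond=None)[0])
for th in (55,62,70): hole(im,K,T,(.5015,.115),th)
E
```

```text
hole 55 314 ((499.158935546875, 115.68280792236328), 7.393458843231201) [0.4993 0.1157 0.03  ]
hole 62 339 ((499.5351867675781, 115.67327117919922), 7.825467586517334) [0.4994 0.1158 0.03  ]
hole 70 364 ((499.53985595703125, 115.70401763916016), 7.930744171142578) [0.4995 0.1157 0.03  ]
disc n 8366 z 0.1709 ((501.39385986328125, 111.30841827392578), 21.637195587158203) [0.4995 0.1115 0.171 ]
[0.50217532 0.11124253 0.11762603]
plane [0.00176227 0.00085191 0.17097028]
hole 55 313 ((499.4384765625, 115.63008117675781), 7.511037349700928) [0.4993 0.1156 0.03  ]
hole 62 341 ((499.433837890625, 115.64060974121094), 7.852415561676025) [0.4993 0.1156 0.03  ]
hole 70 367 ((499.46673583984375, 115.6548080444336), 8.000137329101562) [0.4994 0.1156 0.03  ]
```

Run:
```python
from h import *
s=env.sense();t=s["tcp_pos"]; K,T=cal("wrist"); im,d=get_image("wrist"); P=cloud(d,K,T); Rt=R.from_rotvec(s["orientation"]).as_matrix()
L=(P-t)@Rt
k=(abs(L[...,1])<.012)&(abs(L[...,0])<.03)&(abs(L[...,2]+.0535)<.003)&(d>0); q=L[k]
xs=[]
for y in np.arange(-.01,.0101,.002):
    r=q[abs(q[:,1]-y)<.001][:,0]; xs.append(((r.min()+r.max())/2*1000,(r.max()-r.min())*1000))
print(np.round(xs,2).tolist()); print("knob centre tool x mm",np.mean([a for a,b in xs]))
off=Rt@np.array([np.mean([a for a,b in xs])/1000,0,0]); print(off)
plan(np.array([.5003,.1157,.030])-off*[1,1,0],None)
```

```text
[[0.48, 30.64], [0.27, 32.72], [0.51, 34.06], [0.52, 34.79], [0.53, 35.92], [0.42, 36.07], [0.54, 35.25], [0.23, 34.86], [0.24, 34.91], [0.47, 32.96], [0.36, 29.99]]
knob centre tool x mm 0.4161737339151277
[-4.14473997e-04  3.75749614e-05 -7.08463483e-08]
10.55 [0.5022 0.1115 0.1177] [ 1.e-04  0.e+00 -1.e+00] grip 0.0348 F [ 0.3  0.6 -0.4] q6 -1.31 [[0.037, 0.08, 1.753]]
```

Request:
{"op": "step_arm", "data": {"series": [[[0.04,0.08,0],0,0],[[0.04,0.08,0.5],0,0],[[0.04,0.08,1.0],0,0],[[0.04,0.08,1.5],0,0],[[0.04,0.08,1.8],0,0],[[0.04,0.08,1.8],0,0],[[0.04,0.08,1.8],0,0],[[0.04,0.08,1.8],0,0],[[0.04,0.08,1.8],0,0]]}}

```text
time_s: 11.45
tcp_pos: [0.5011, 0.1165, 0.0288]
orientation: [0.14, 3.137, 0.001]
wrist_force: [0.1, 0.5, -0.1]
grip_width: 0.0349
grasp_force: 30.3
```

Run:
```python
from h import *
plan([.5007,.1157,.0067],None)
```

```text
11.45 [0.5011 0.1165 0.0288] [ 1.7e-03  3.0e-04 -1.0e+00] grip 0.0349 F [ 0.1  0.5 -0.1] q6 -1.3 [[0.007, -0.017, 0.442]]
```

Request:
{"op": "step_arm", "data": {"series": [[[0,-0.01,0.1],0,0],[[0,-0.01,0.18],0,0],[[0,-0.01,0.24],0,0],[[0,-0.01,0.28],0,0],[[0,-0.01,0.28],0,0]]}}

```text
time_s: 11.95
tcp_pos: [0.5002, 0.1159, 0.0132]
orientation: [-0.14, -3.138, 0.0]
wrist_force: [0.3, 0.4, -0.4]
grip_width: 0.0344
grasp_force: 30.3
```

Origin about 0.0245 with no force, so the spigot is in the hole. I go the rest of the way.

Request:
{"op": "step_arm", "data": {"series": [[[0,0,0.06],0,0],[[0,0,0.1],0,0],[[0,0,0.13],0,0],[[0,0,0.15],0,0],[[0,0,0.15],0,0]]}}

```text
time_s: 12.45
tcp_pos: [0.5007, 0.1159, 0.0067]
orientation: [0.14, 3.138, -0.0]
wrist_force: [-2.6, -1.0, 6.4]
grip_width: 0.0346
grasp_force: 30.8
```

Request:
{"op": "step_arm", "data": {"series": [[[0,0,0.15],0,0.7],[[0,0,0.15],0,0.7],[[0,0,0.15],0,0.7],[[0,0,0.15],0,0.7],[[0,0,0.15],0,0.7],[[0,0,-0.4],0,0.7],[[0,0,-1.0],0,0.7],[[0,0,-1.6],0,0.7],[[0,0,-2.2],0,0.7],[[0,0,-2.2],0,0.7],[[0,0,-2.2],0,0.7],[[0,0,-2.2],0,0.7]]}}

```text
time_s: 13.65
tcp_pos: [0.5, 0.1158, 0.115]
orientation: [-0.14, -3.137, 0.001]
wrist_force: [0.2, 0.2, -0.6]
grip_width: 0.0595
grasp_force: 0.0
```

Run:
```python
from h import *
plan([.5007,.1157,.0067],None)
im,d,P,K,T=disc(.06,(.5005,.1157),rad=.025)
q=P[(np.hypot(P[...,0]-.401,P[...,1]-.1163)<.03)&(abs(P[...,2]-.06)<.006)&(d>0)]
print("fixed",len(q),np.median(q[:,2]),cv2.minEnclosingCircle((q[:,:2]*1000).astype(np.float32)))
# bar from scene+side views
for n in ("scene","side"):
    K,T=cal(n); im,d=get_image(n); P=cloud(d,K,T)
    k=(abs(P[...,0]-.503)<.03)&(P[...,1]>.17)&(P[...,1]<.33)&(P[...,2]>.12)&(P[...,2]<.36)&(d>0); q=P[k]
    for a in np.arange(.13,.35,.02):
        r=q[abs(q[:,2]-a)<.01]
        if len(r): print(n,round(a,2),len(r),np.percentile(r[:,0],[5,50,95]).round(3),np.percentile(r[:,1],[5,50,95]).round(3))
```

```text
13.65 [0.5    0.1158 0.115 ] [-1.4e-03 -3.0e-04 -1.0e+00] grip 0.0595 F [ 0.2  0.2 -0.6] q6 -1.3 [[-0.018, 0.0, 2.165]]
disc n 2450 z 0.0601 ((500.1911315917969, 116.05242156982422), 18.07538414001465) [0.4991 0.1162 0.0598]
fixed 3425 0.06017870657747 ((401.12445068359375, 116.20701599121094), 17.938018798828125)
scene 0.13 46 [0.505 0.513 0.517] [0.262 0.272 0.28 ]
scene 0.15 48 [0.504 0.512 0.517] [0.258 0.266 0.274]
scene 0.17 47 [0.5   0.512 0.515] [0.254 0.262 0.272]
scene 0.19 55 [0.506 0.513 0.517] [0.227 0.259 0.269]
scene 0.21 67 [0.503 0.514 0.519] [0.172 0.25  0.263]
scene 0.23 78 [0.507 0.514 0.52 ] [0.172 0.247 0.261]
scene 0.25 165 [0.5   0.511 0.518] [0.173 0.22  0.256]
scene 0.27 82 [0.5   0.511 0.516] [0.203 0.238 0.252]
scene 0.29 58 [0.498 0.516 0.52 ] [0.233 0.24  0.251]
scene 0.31 56 [0.501 0.515 0.52 ] [0.23  0.237 0.248]
scene 0.33 75 [0.49  0.512 0.52 ] [0.227 0.235 0.243]
```

Request:
{"op": "step_arm", "data": {"series": [[[-0.05,-0.6,0],0,0.3],[[-0.11,-1.2,0],0,0],[[-0.11,-1.2,-0.7],0,0],[[-0.11,-1.2,-1.5],0,0],[[-0.11,-1.2,-2.3],0,0],[[-0.11,-1.2,-3.1],0,0],[[-0.11,-1.2,-3.9],0,0],[[-0.11,-1.2,-4.6],0,0],[[-0.11,-1.2,-4.9],0,0],[[-0.11,-1.2,-4.9],0,0],[[-0.11,-1.2,-4.9],0,0]]}}

```text
time_s: 14.9
tcp_pos: [0.5005, 0.0556, 0.3593]
orientation: [-0.14, -3.137, 0.0]
wrist_force: [-0.1, -0.1, -0.9]
grip_width: 0.0
grasp_force: 0.0
```

Request:
{"op": "step_arm", "data": {"series": [[[0.07,0.8,0],0,0],[[0.15,1.6,0],0,0],[[0.22,2.4,0],0,0],[[0.29,3.2,0],0,0],[[0.37,4.0,0],0,0],[[0.44,4.8,0],0,0],[[0.5,5.5,0],0,0],[[0.5,5.5,0],0,0],[[0.5,5.5,0.6],0,0],[[0.5,5.5,1.2],0,0],[[0.5,5.5,1.7],0,0],[[0.5,5.5,1.7],0,0],[[0.5,5.5,1.7],0,0]]}}

```text
time_s: 16.2
tcp_pos: [0.5, 0.3312, 0.2758]
orientation: [-0.141, -3.137, 0.001]
wrist_force: [-0.4, -0.6, 1.0]
grip_width: 0.0002
grasp_force: 0.0
```

```bash
cat > arc.py <<'E'
from h import *
import sys
s=env.sense(); Rt=R.from_rotvec(s["orientation"]).as_matrix(); Rt[:,2]=[0,0,-1]; t=s["tcp_pos"]
print(s["time_s"],t.round(4) if hasattr(t,"round") else t,"F",np.round(s["wrist_force"],1))
for a in map(float,sys.argv[1:]):
    r=np.radians(a); c,sn=np.cos(r),np.sin(r)
    p=np.array([.501,.276-.205*c+.009*sn+.008,.101+.205*sn+.009*c-.029]); print(a,p.round(4),(Rt.T@(p-t)/.05).round(3).tolist())
E
python3 arc.py 80 75 70 65 60 55 50 45 40 35 30 25 20 15 10 5 0
```

```text
16.2 [0.5    0.3312 0.2758] F [-0.4 -0.6  1. ]
80.0 [0.501  0.2573 0.2754] [-0.152, -1.471, 0.007]
75.0 [0.501  0.2396 0.2723] [-0.184, -1.822, 0.069]
70.0 [0.501  0.2223 0.2677] [-0.215, -2.167, 0.162]
65.0 [0.501  0.2055 0.2616] [-0.245, -2.502, 0.284]
60.0 [0.501  0.1893 0.254 ] [-0.274, -2.825, 0.435]
55.0 [0.501  0.1738 0.2451] [-0.302, -3.134, 0.614]
50.0 [0.501  0.1591 0.2348] [-0.329, -3.426, 0.82]
45.0 [0.501  0.1454 0.2233] [-0.354, -3.699, 1.05]
40.0 [0.501  0.1327 0.2107] [-0.377, -3.951, 1.303]
35.0 [0.501  0.1212 0.197 ] [-0.397, -4.18, 1.577]
30.0 [0.501  0.111  0.1823] [-0.416, -4.384, 1.87]
25.0 [0.501  0.102  0.1668] [-0.432, -4.562, 2.18]
20.0 [0.501  0.0944 0.1506] [-0.446, -4.713, 2.505]
15.0 [0.501  0.0883 0.1338] [-0.458, -4.834, 2.841]
10.0 [0.501  0.0837 0.1165] [-0.466, -4.926, 3.187]
5.0 [0.501  0.0806 0.0988] [-0.472, -4.988, 3.539]
0.0 [0.501 0.079 0.081] [-0.475, -5.019, 3.896]
```

Request:
{"op": "step_arm", "data": {"series": [[[-0.08,-0.7,0],0,0],[[-0.14,-1.3,0.0],0,0],[[-0.152,-1.47,0.01],0,0],[[-0.17,-1.65,0.04],0,0],[[-0.184,-1.82,0.07],0,0],[[-0.2,-2.0,0.115],0,0],[[-0.215,-2.17,0.16],0,0],[[-0.23,-2.34,0.22],0,0],[[-0.245,-2.5,0.28],0,0],[[-0.26,-2.66,0.36],0,0],[[-0.274,-2.82,0.435],0,0],[[-0.3,-3.13,0.61],0,0],[[-0.33,-3.43,0.82],0,0],[[-0.354,-3.7,1.05],0,0],[[-0.354,-3.7,1.05],0,0]]}}

```text
time_s: 17.7
tcp_pos: [0.5008, 0.144, 0.2215]
orientation: [-0.143, -3.136, 0.002]
wrist_force: [-0.8, 1.5, 0.0]
grip_width: -0.0001
grasp_force: 0.8
```

```bash
cat > bar.py <<'E'
from h import *
for n,lo in (("scene",0),("side",0)):
    K,T=cal(n); im,d=get_image(n); P=cloud(d,K,T); cv2.imwrite(f"pics/{n}_b.png",im[:,:,::-1])
    k=(abs(P[...,0]-.503)<.017)&(P[...,1]>.03)&(P[...,1]<.25)&(P[...,2]>.07)&(d>0)
    h=np.array([.276,.101]); q=P[k]; r=np.hypot(q[:,1]-h[0],q[:,2]-h[1]); a=np.degrees(np.arctan2(q[:,2]-h[1],h[0]-q[:,1]))
    for c in (.05,.08,.11,.14): 
        w=abs(r-c)<.012
        if w.sum()>3: print(n,c,w.sum(),"angles",np.percentile(a[w],[5,50,95]).round(1))
E
python3 bar.py; python3 arc.py 45 40 35 30 25 20 15 10 5 3
```

```text
scene 0.05 58 angles [36.1 47.8 55.5]
scene 0.08 64 angles [39.4 47.3 51.9]
scene 0.11 65 angles [40.9 46.6 50. ]
scene 0.14 71 angles [41.4 46.5 48.7]
side 0.05 5 angles [35.  44.7 49.3]
side 0.08 4 angles [37.5 40.8 43.6]
side 0.11 4 angles [41.1 44.7 48.4]
17.8 [0.5012 0.1456 0.2234] F [-0.1  1.2  0.9]
45.0 [0.501  0.1454 0.2233] [0.004, -0.004, 0.002]
40.0 [0.501  0.1327 0.2107] [-0.019, -0.256, 0.255]
35.0 [0.501  0.1212 0.197 ] [-0.039, -0.486, 0.529]
30.0 [0.501  0.111  0.1823] [-0.058, -0.69, 0.822]
25.0 [0.501  0.102  0.1668] [-0.074, -0.869, 1.132]
20.0 [0.501  0.0944 0.1506] [-0.088, -1.019, 1.457]
15.0 [0.501  0.0883 0.1338] [-0.099, -1.142, 1.793]
10.0 [0.501  0.0837 0.1165] [-0.108, -1.234, 2.139]
5.0 [0.501  0.0806 0.0988] [-0.114, -1.296, 2.492]
3.0 [0.501  0.0798 0.0917] [-0.115, -1.312, 2.634]
```

The bar stands at about 45° as planned, with light contact, so I continue to 5°.

Request:
{"op": "step_arm", "data": {"series": [[[-0.01,-0.13,0.125],0,0],[[-0.02,-0.256,0.255],0,0],[[-0.03,-0.37,0.39],0,0],[[-0.04,-0.486,0.53],0,0],[[-0.05,-0.59,0.67],0,0],[[-0.06,-0.69,0.82],0,0],[[-0.067,-0.78,0.975],0,0],[[-0.074,-0.87,1.13],0,0],[[-0.08,-0.945,1.295],0,0],[[-0.088,-1.02,1.46],0,0],[[-0.094,-1.08,1.625],0,0],[[-0.1,-1.14,1.79],0,0],[[-0.104,-1.19,1.965],0,0],[[-0.108,-1.235,2.14],0,0],[[-0.11,-1.265,2.315],0,0],[[-0.114,-1.296,2.45],0,0],[[-0.114,-1.296,2.49],0,0],[[-0.114,-1.296,2.49],0,0]]}}

```text
time_s: 19.6
tcp_pos: [0.5011, 0.0808, 0.0989]
orientation: [-0.14, -3.138, 0.0]
wrist_force: [-1.3, -0.1, 3.5]
grip_width: 0.0001
grasp_force: 1.6
```

```bash
python3 bar.py; python3 arc.py 5 4 3 2.6 2 1 0 -1
```

```text
scene 0.05 81 angles [-0.4 13.6 19.2]
scene 0.08 83 angles [ 0.7  9.9 13.5]
scene 0.11 87 angles [ 1.2  8.5 11. ]
scene 0.14 82 angles [1.4 7.6 9.8]
side 0.11 6 angles [4.2 7.6 9.5]
side 0.14 5 angles [3.1 6.2 8.9]
19.7 [0.5012 0.0809 0.0994] F [-3.1 -1.4  3.3]
5.0 [0.501  0.0806 0.0988] [0.003, -0.007, 0.011]
4.0 [0.501  0.0801 0.0953] [0.002, -0.016, 0.082]
3.0 [0.501  0.0798 0.0917] [0.002, -0.023, 0.153]
2.6 [0.501  0.0796 0.0903] [0.002, -0.026, 0.181]
2.0 [0.501  0.0794 0.0881] [0.001, -0.03, 0.224]
1.0 [0.501  0.0792 0.0846] [0.001, -0.035, 0.296]
0.0 [0.501 0.079 0.081] [0.0, -0.038, 0.367]
-1.0 [0.501  0.0789 0.0774] [0.0, -0.041, 0.439]
```

Request:
{"op": "step_arm", "data": {"series": [[[0,-0.016,0.08],0,0],[[0,-0.023,0.15],0,0],[[0,-0.03,0.22],0,0],[[0,-0.03,0.26],0,0],[[0,-0.03,0.26],0,0],[[0,-0.03,0.26],0,0]]}}

```text
time_s: 20.3
tcp_pos: [0.5014, 0.0795, 0.0865]
orientation: [0.14, 3.138, 0.0]
wrist_force: [-1.5, 1.9, 8.6]
grip_width: 0.0001
grasp_force: 4.5
```

Request:
{"op": "step_arm", "data": {"series": [[[0,0,0.04],0,0],[[0,0,0.07],0,0],[[0,0,0.1],0,0],[[0,0,0.1],0,0],[[0,0,0.1],0,0],[[0,0,0.1],0,0]]}}

```text
time_s: 20.9
tcp_pos: [0.5014, 0.0793, 0.0819]
orientation: [0.14, 3.137, -0.0]
wrist_force: [-4.6, -1.4, 13.5]
grip_width: -0.0002
grasp_force: 6.8
```

```bash
cat > lvl.py <<'E'
from h import *
F=[];Z=[]
for i in range(4):
    im,d=get_image("scene"); s=env.sense(); F.append(s["wrist_force"][2]); Z.append(s["tcp_pos"][2])
print("Fz",np.round(F,1),"z",np.round(Z,4),s["time_s"])
K,T=cal("scene"); P=cloud(d,K,T); cv2.imwrite("pics/f_raw.png",im[:,:,::-1])
k=(abs(P[...,0]-.503)<.012)&(P[...,1]>.10)&(P[...,1]<.25)&(P[...,2]>.1)&(P[...,2]<.125)&(d>0); q=P[k]
c=np.polyfit(q[:,1],q[:,2],1); print("bar top slope",c[0].round(4),"z at foot",np.polyval(c,.116).round(4),k.sum())
u,v=proj([.502,.15,.08],K,T).astype(int)
cv2.imwrite("pics/f.png",cv2.resize(im[v-45:v+45,u-60:u+60,::-1],(800,600),interpolation=2))
E
python3 lvl.py
```

```text
Fz [13.5 13.3 13.7 14.2] z [0.082 0.082 0.082 0.082] 21.1
bar top slope 0.0002 z at foot 0.1086 385
```

View pics/f.png

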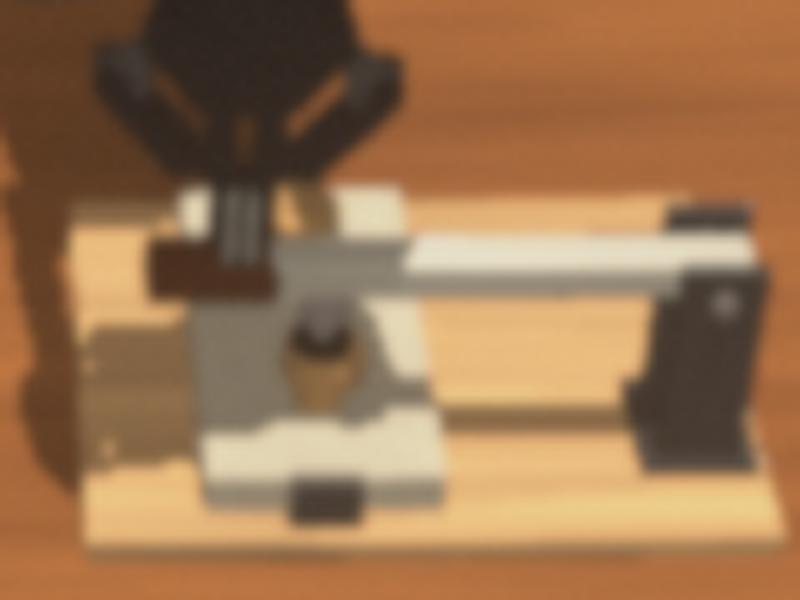

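The bar looks level and its foot stands on the knob at (325,345). The measured slope is 0.000, while the force of 13.5 N is a little above the text's 11 N, so I ease off 1 mm and check again.

Request:
{"op": "step_arm", "data": {"series": [[[0,0,-0.02],0,0],[[0,0,-0.02],0,0],[[0,0,-0.02],0,0],[[0,0,-0.02],0,0],[[0,0,-0.02],0,0]]}}

```text
time_s: 21.6
tcp_pos: [0.5014, 0.0793, 0.0829]
orientation: [0.14, 3.137, -0.0]
wrist_force: [-3.8, -0.1, 12.2]
grip_width: 0.0002
grasp_force: 6.3
```

```bash
python3 lvl.py
```

```text
Fz [12.7 12.4 13.  12.6] z [0.0829 0.0829 0.0829 0.0829] 21.8
bar top slope -0.0053 z at foot 0.1093 385
```

Level within 0.01 rad and the force is steady, so I hand in.

```bash
python3 -c "
from bench import job_done
print(job_done())"
```

```text
the job is handed in; nothing more can be done
None
```

Handed in at about 22 s, with no verdict returned: the disc knob is fully home (top measured at 60.1 mm) and the arm is holding the bar level (slope about 0.005 rad) at about 12.6 N, the foot's travel judged only from that slope and force; my first grasp closed on top of the disc, because the fingertips sit about 30 mm short of the reported TCP, but the knob was unharmed and the second grasp, using the measured offset, held.

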